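Clamp a brake caliper bracket with a lever bolt

ROBOT

A 7-joint arm with a two-finger parallel gripper is mounted at the origin on the work surface. World frame = base frame: x ahead of the robot, y to its left, z up, the work surface at z = 0. Lengths are in m, angles in rad, forces in N, time in s.
With the tool pointing down it reaches from about 0.4 to 0.9 m from the base axis. Payload 5.5 kg.
Tool frame: the origin (TCP) lies midway between the tips of the shut fingers; the grasp point (between the pads) lies 19 mm behind it (manip.grip_depth is the distance from the TCP to the grasp point, in m); z points along the fingers, x is the direction in which the jaws open and shut, and the axes are right-handed (so a half turn about z gives the same grasp; the last joint's range is limited). The gripper opens to 92 mm and grips with 3 to 60 N. Pads are 19 mm wide; open, the fingers measure 130 mm over their backs; the gripper's body (75 mm by 190 mm) begins 47 mm behind the grasp point.
Start: joints at [1.515, 0.501, -0.427, 1.55, 0.221, 1.138, -0.21], TCP at [0.204, -0.617, 0.227] pointing down, gripper open.
Joint ranges: [-2.88, 2.88], [-0.31, 2.03], [-1.54, 1.56], [0.2, 2.42], [-1.41, 4.55], [0.19, 2.02], [-2.57, 2.57]. Speed limits (rad/s): [2.57, 2.57, 3.14, 3.14, 3.14, 3.14, 3.14].

INTERFACE

Orientations are given as a unit quaternion [x, y, z, w].
In Python, from bench import manip, effector, viewer gives the robot as it stands. Calls block until the motion is done:
- manip.move_pose(position, orientation): joint-space move of the TCP to a pose.
- manip.servo_line(position, ori=None, vel=0.15): straight line of the TCP; ori=None keeps the orientation; vel is the mean speed in m/s.
- manip.movej(angles): joint-space move.
- effector.open_jaws() and effector.close(f_grip=None): open the fingers fully, or close them until they stop; f_grip is the grip in N (None keeps the last).
- manip.sleep(seconds).
- manip.solve_ik(position, orientation): joint angles nearest the present ones, or None.
- viewer.get_image(name): name is "scene" or "top" or "wrist"; returns the picture (480x640x3 uint8, red, green, blue); there is no depth.
- viewer.get_calibration(name): a dict with "vfov" (degrees; the focal length in pixels is half the picture's height over the tangent of half this angle, whatever the lens; pixels are square), "cx", "cy" (the principal point, pixels), "eye" and "attitude" of the camera in the world. Camera axes: x right, y down, z forward; pixel columns grow to the right and rows downward; lengths in m; the calibration is good to about 2 mm. A picture is of the moment at which its call begins: read the wrist's pose just before it. get_calibration takes no time and is no camera call; for the wrist camera it gives the pose at the moment of the call.
A pose or a line that the arm cannot do raises manip.PlanningError and nothing moves.
- manip.hand_in(): hands the job in, once; it reports no verdict.
Readings, each from a call of its own:
- manip.current_clock(): time.
- manip.current_q(): joint angles.
- manip.current_joint_velocities(): joint speeds.
- manip.current_tau(): joint torques, N m.
- manip.current_tool_pos(): TCP position.
- manip.current_tcp_rot(): TCP orientation.
- manip.current_force(): force on the tool from outside, world axes, zero at the start.
- manip.current_wrist_torque(): the same for the moment, N m.
- manip.current_finger_gap(): finger opening in m.
Only numpy, scipy, OpenCV 4.12 (cv2) and the standard library are available. Lean on these libraries where they do the work, as an engineer would, in place of code of your own. Each camera call takes 0.05 s, during which the arm holds its last target. There are 200 camera calls.

TASK

The iron brake caliper bracket lies in the blue and yellow bench clamp. Turn the lever bolt clockwise (seen from above) by its upright red lever until its foot is snug on the bracket, without over-tightening, then fold the lever down flat to lock it and let go. Leave the other things on the bench alone.

Things in the scene. Friction and masses are not known exactly. Their poses are not given: they have to be found in the camera images.
- clamp: Fixed bench clamp: blue base plate 150 x 230 x 20 mm, two blue posts 188 mm apart along its y and a yellow cross beam (44 mm along x, 210 mm along y, 76 to 96 mm above the bench; a steel boss 40 mm across on it reaches 102 mm). Origin: centre of the base plate's underside, on the bench, under the bolt's axis. x across the beam, y along it, z up.
- bolt: The lever bolt, upright through the middle of the yellow beam. Origin: the lever's pivot, on the bolt's axis, 120 to 136 mm above the bench. z: up along the bolt's axis; y: the pivot axis of the lever; x: the way the lever folds; they turn with the bolt. Clockwise from above screws it in and lowers it 12 mm a turn, up to 4.5 rad from the start until its foot (24 mm across) meets the bracket.
- bolt_head (a point): Centre of the bolt's round knurled head (32 mm across, 13 mm high, 15.5 mm below the pivot). It turns freely (0.1 to 0.2 N m) until the hidden foot, set to another height each time, touches; then the moment climbs by about 0.5 N m per rad. Snug: 0.35 to 0.55 N m, 0.5 to 0.9 rad after touching; over-tight: from 0.7 N m or 1.2 rad. It stays where it is left.
- lever (a joint): Angle of the lever on the bolt, rad: 0 upright (open), 1.57 folded down flat (closed), folding towards the bolt's +x. It stays where it is left; folding takes about 0.2 to 0.3 N m when the bolt is snug (3 to 6 N at the red grip). Folded flat it stays down by itself.
- lever_grip (a point): Middle of the lever's red grip, 60 mm from the pivot along the lever: 22 mm (bolt's x when upright) x 14 mm (bolt's y), from 25 to 85 mm from the pivot, so the upright end is 205 to 221 mm above the bench. A springy sleeve: under load it twists on the lever by 0.3 rad per N m. Axes turn with it: z along the lever to its end, y the pivot axis.
- work: Dark iron brake caliper bracket, 130 x 50 x 25 mm with a raised lug at each end, 0.9 kg, lying in the clamp between low steel strips, its long side along the beam. Origin: centre of its underside, 20 mm above the bench; its top under the foot is 45 mm above the bench.
- pad_a: Bystander: brake pad, 55 x 120 x 17 mm, lying flat beside the clamp. Origin: centre of its underside.
- pad_b: Bystander: a second brake pad of the same size. Origin: centre of its underside.
- wrench: Bystander: steel wrench lying beside the clamp on the robot's side. Origin: underside.
- driver: Bystander: screwdriver lying on the bench. Origin: underside.
- spare_bracket: Bystander: a spare caliper bracket like the one in the clamp. Origin: centre of its underside.
- spray_can: Bystander: spray can, 64 mm across, 170 mm tall, standing. Origin: centre of its underside.
- bolt_jar: Bystander: small jar with a yellow cap, 70 mm across, 80 mm tall. Origin: centre of its underside.
There are look-alikes about, which are no part of the job. What is shaped like the work but purple or turquoise is not meant.

How it is judged:
By the outcome, as a careful person would: the job done as asked, in the order asked, and still so for the second after the job is handed in, with the robot touching nothing.
It also fails if it takes over 72 s, if anything falls off the work surface, if the arm or the gripper's body presses on something with over 40 N, if the wrist force passes 120 N, or if a joint passes its speed limit or range.

## Working session

There is one attempt and no reset: what is moved stays moved. The work goes in short steps, each a Python script; the robot and the scene stay as the last script left them, time stands still between calls to the robot, and variables do not carry over. Pictures are saved under pics/ and viewed, about 8 in all and at most 12, crops included, and the job is handed in when it is done.

```bash
mkdir -p pics; ls
python3 - <<'E'
from bench import manip, effector, viewer
import cv2
for n in ("scene","top"):
    c=viewer.get_calibration(n); print(n,c)
    cv2.imwrite(f"pics/{n}0.png",viewer.get_image(n)[:,:,::-1])
print(viewer.get_calibration("wrist"))
print(manip.current_clock(),manip.current_tcp_rot(),manip.current_finger_gap())
E
```

```text
pics
scene {'vfov': 44.79665614172336, 'cx': 323.21673480220704, 'cy': 235.9854181035705, 'eye': array([1.09062367, 0.78709311, 1.27747639]), 'attitude': array([ 0.28326446,  0.89785984, -0.32054979, -0.10419591])}
top {'vfov': 52.223517048178856, 'cx': 322.3010352769818, 'cy': 240.55713466315123, 'eye': array([0.32139008, 0.00701771, 1.26078401]), 'attitude': array([ 0.70610123, -0.70271113,  0.06212186, -0.06131059])}
{'vfov': 70.67465364302386, 'cx': 318.31797401961495, 'cy': 238.75992027697328, 'eye': array([ 0.26680314, -0.59634769,  0.38391567]), 'attitude': array([ 0.80333465, -0.58195265, -0.07482474,  0.10191081])}
0.1 [ 8.10392175e-01 -5.85887129e-01 -7.07089400e-04 -5.43450258e-04] 0.09169137287315791
```

View pics/scene0.png

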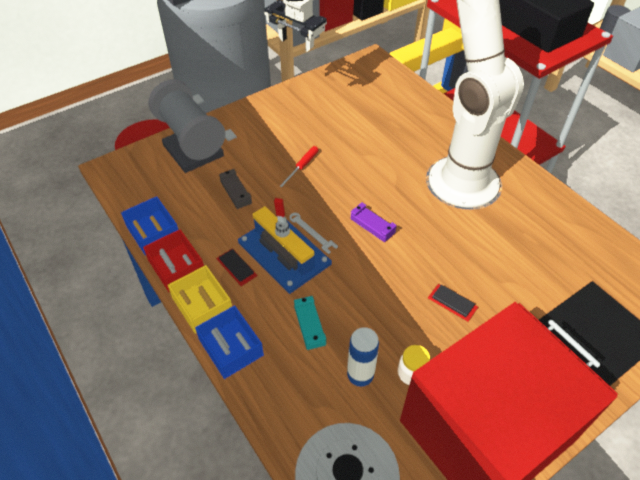

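View pics/top0.png

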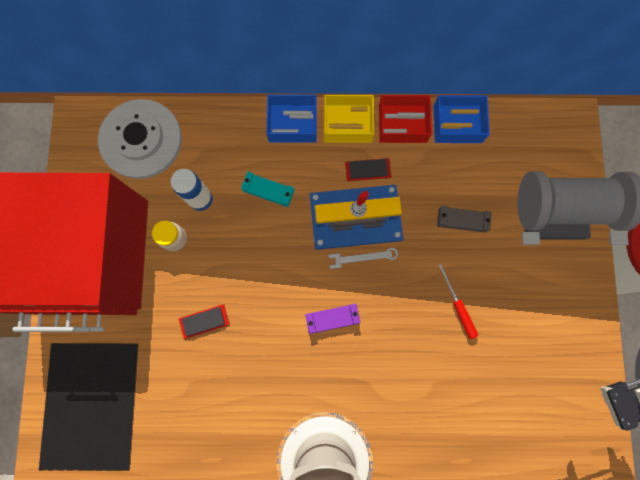

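The scene picture shows the blue/yellow clamp at (285,248) and its upright red lever at (280,207). In the top view they are at (357,217) and (362,198).

Things that could be taken for the lever, top-view pixels: the screwdriver's red handle (465,318), the red-edged pads (368,169) and (204,321), and the red bin (404,118). Purple (332,319), turquoise (268,189) and dark spare (465,218) brackets are not the work. I choose the red lever at (362,198), on the yellow beam.

```bash
cat > h.py <<'E'
from bench import manip, effector, viewer
import cv2, numpy as np
from scipy.spatial.transform import Rotation as R
def ray(c,uv):
    f=240/np.tan(np.radians(c["vfov"]/2))
    d=np.array([(uv[0]-c["cx"])/f,(uv[1]-c["cy"])/f,1.])
    return np.array(c["eye"]), R.from_quat(c["attitude"]).apply(d)
def plane(c,uv,z):
    e,d=ray(c,uv); return e+d*(z-e[2])/d[2]
def tri(c1,u1,c2,u2):
    e1,d1=ray(c1,u1); e2,d2=ray(c2,u2)
    s=np.linalg.lstsq(np.c_[d1,-d2],e2-e1,rcond=None)[0]
    a,b=e1+d1*s[0],e2+d2*s[1]; return (a+b)/2,np.linalg.norm(a-b)
def proj(c,p):
    f=240/np.tan(np.radians(c["vfov"]/2))
    q=R.from_quat(c["attitude"]).inv().apply(np.asarray(p)-c["eye"])
    return q[:2]/q[2]*f+[c["cx"],c["cy"]]
def mask(im,kind,box=None):
    h=cv2.cvtColor(im,cv2.COLOR_RGB2HSV); H,S,V=cv2.split(h)
    m={"red":((H<8)|(H>172))&(S>150)&(V>70),"yellow":(H>20)&(H<32)&(S>150)&(V>100),"blue":(H>100)&(H<120)&(S>120)}[kind].astype(np.uint8)*255
    if box:
        k=np.zeros_like(m); x0,y0,x1,y1=box; k[y0:y1,x0:x1]=255; m&=k
    return m
def big(m):
    cs,_=cv2.findContours(m,cv2.RETR_EXTERNAL,cv2.CHAIN_APPROX_NONE)
    return max(cs,key=cv2.contourArea)
def down(yaw): # tool z down, jaw (x) axis at world angle yaw
    return (R.from_euler("z",yaw)*R.from_euler("x",np.pi)).as_quat()
E
python3 - <<'E'
from h import *
T,S=viewer.get_calibration("top"),viewer.get_calibration("scene")
it=viewer.get_image("top");isc=viewer.get_image("scene")
ct=big(mask(it,"red",(340,185,385,225)));cs=big(mask(isc,"red",(265,190,300,225)))
print(cv2.minAreaRect(ct),cv2.minAreaRect(cs))
g,e=tri(T,cv2.minAreaRect(ct)[0],S,cv2.minAreaRect(cs)[0]);print("grip",g,e)
y=big(mask(it,"yellow",(305,185,410,230)))
r=cv2.boxPoints(cv2.minAreaRect(y))
P=np.array([plane(T,p,.096) for p in r]);print(P,P.mean(0))
b=mask(it,"blue",(300,175,412,255));b=cv2.morphologyEx(b,cv2.MORPH_CLOSE,np.ones((25,25)))
P=np.array([plane(T,p,.02) for p in cv2.boxPoints(cv2.minAreaRect(big(b)))]);print(P,P.mean(0))
E
```

```text
((362.0000305175781, 197.50001525878906), (7.77817440032959, 14.849241256713867), 45.0) ((278.9999694824219, 207.0), (19.070281982421875, 8.877545356750488), 80.53767395019531)
grip [ 0.60901259 -0.08223163  0.1892547 ] 0.0019843824970798038
[[ 0.61623866  0.02573158  0.096     ]
 [ 0.63836963 -0.18302234  0.096     ]
 [ 0.59156149 -0.18640597  0.096     ]
 [ 0.56973447  0.02095093  0.096     ]] [ 0.60397606 -0.08068645  0.096     ]
[[ 0.66635944  0.04016666  0.02      ]
 [ 0.69120412 -0.18875512  0.02      ]
 [ 0.54279079 -0.19985137  0.02      ]
 [ 0.51894999  0.02453245  0.02      ]] [ 0.60482609 -0.08097684  0.02      ]
```

Run:
```python
from h import *
W=viewer.get_calibration("wrist");Rt=R.from_quat(manip.current_tcp_rot());p=np.array(manip.current_tool_pos())
off=Rt.inv().apply(W["eye"]-p);print("cam off tool",off,"axis",Rt.inv().apply(R.from_quat(W["attitude"]).apply([0,0,1])))
print("tool x",Rt.apply([1,0,0]))
ax=np.array([.605,-.081])
for y in np.arange(-6,6.3,.4):
    q=manip.solve_ik([*ax,.17],down(y)); print(round(y,1),None if q is None else np.round(q,2))
```

```text
cam off tool [ 0.0002898  -0.06649707 -0.15814136] axis [-3.82752859e-04  2.50889687e-01  9.68015608e-01]
tool x [ 0.31349149 -0.94959023 -0.00121513]
-6.0 [ 0.81  0.69 -1.04  1.69  0.65  1.14 -0.13]
-5.6 [ 0.84  0.73 -1.1   1.69  0.7   1.17  0.23]
-5.2 [ 0.83  0.71 -1.08  1.69  0.68  1.16  0.65]
-4.8 [ 0.81  0.69 -1.03  1.69  0.64  1.14  1.07]
-4.4 [ 0.79  0.68 -1.01  1.69  0.63  1.13  1.48]
-4.0 [ 0.92  0.87 -1.3   1.69  0.87  1.29  1.71]
-3.6 [ 0.92  0.87 -1.3   1.69  0.87  1.29  2.11]
-3.2 [-0.63  0.69  1.04  1.74 -0.66  1.11 -2.57]
-2.8 [-0.55  0.62  0.91  1.74 -0.55  1.06 -2.26]
-2.4 [ 0.48  0.51 -0.53  1.7   0.29  1.01 -2.55]
-2.0 [ 0.54  0.53 -0.61  1.7   0.35  1.02 -2.19]
-1.6 [ 0.6   0.55 -0.7   1.7   0.4   1.04 -1.83]
-1.2 [ 0.67  0.58 -0.8   1.7   0.47  1.06 -1.48]
-0.8 [ 0.72  0.62 -0.88  1.7   0.53  1.08 -1.13]
-0.4 [ 0.76  0.65 -0.95  1.7   0.58  1.11 -0.76]
0.0 [ 0.79  0.67 -1.    1.69  0.62  1.13 -0.39]
0.4 [ 0.82  0.7  -1.06  1.69  0.67  1.15 -0.03]
0.8 [ 0.85  0.74 -1.12  1.69  0.71  1.18  0.34]
1.2 [ 0.82  0.7  -1.06  1.69  0.66  1.15  0.77]
1.6 [ 0.8   0.69 -1.03  1.69  0.64  1.14  1.19]
2.0 [ 0.92  0.87 -1.3   1.69  0.87  1.29  1.43]
2.4 [ 0.92  0.87 -1.3   1.69  0.87  1.29  1.83]
2.8 [ 0.92  0.87 -1.3   1.69  0.87  1.29  2.23]
3.2 [-0.57  0.63  0.94  1.74 -0.57  1.07 -2.52]
3.6 [-0.41  0.54  0.68  1.74 -0.39  1.01 -2.27]
4.0 [ 0.51  0.52 -0.56  1.7   0.32  1.01 -2.45]
4.4 [ 0.56  0.53 -0.63  1.7   0.36  1.02 -2.08]
4.8 [ 0.63  0.57 -0.74  1.7   0.43  1.05 -1.74]
5.2 [ 0.68  0.59 -0.82  1.7   0.49  1.07 -1.38]
5.6 [ 0.73  0.63 -0.91  1.7   0.55  1.09 -1.02]
6.0 [ 0.77  0.65 -0.96  1.7   0.59  1.11 -0.66]
```

Run:
```python
from h import *
manip.move_pose([.40,-.33,.36],down(0.)); 
manip.move_pose([.605,-.150,.27],down(0.))
W=viewer.get_calibration("wrist");im=viewer.get_image("wrist")
print(manip.current_clock(),manip.current_q())
np.save("w1.npy",im);print(W)
print("proj axis@.21,.13,.102:",[proj(W,[.605,-.081,z]).round() for z in(.21,.13,.102)])
m=mask(im,"red");c=big(m);print(cv2.minAreaRect(c),cv2.contourArea(c))
cv2.imwrite("pics/w1.png",im[:,:,::-1])
```

```text
2.75 [ 0.8467474   0.53687522 -0.91900656  1.56169481  0.44217929  1.2639741
 -0.14355999]
{'vfov': 70.67465364302386, 'cx': 318.31797401961495, 'cy': 238.75992027697328, 'eye': array([ 0.60432303, -0.08535357,  0.42796567]), 'attitude': array([ 9.91901513e-01, -2.27700840e-03, -6.39090985e-04,  1.26987381e-01])}
proj axis@.21,.13,.102: [array([320., 143.]), array([319., 145.]), array([319., 146.])]
((541.5, 249.0), (98.0, 135.0), 90.0) 7682.0
```

View pics/w1.png

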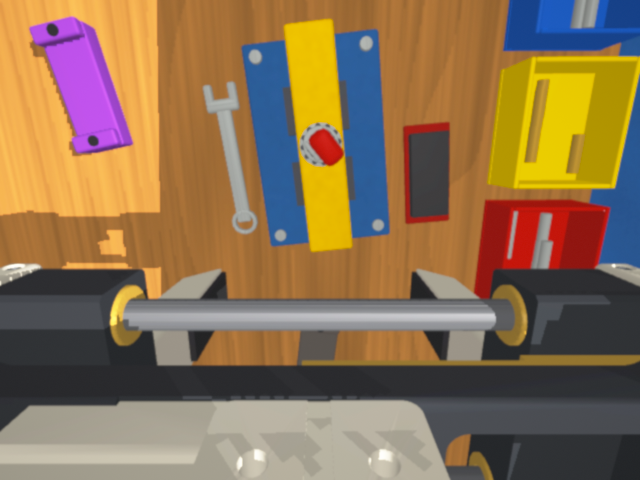

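The wrist view shows the clamp from above. The red lever end is at (325,147) on the steel head at (322,145), and my axis estimate projects onto it at (320,143). Next I'll zoom in for its orientation.

Run:
```python
from h import *
im=np.load("w1.npy")
c=im[110:180,285:360]; cv2.imwrite("pics/c1.png",cv2.resize(c,None,fx=8,fy=8,interpolation=cv2.INTER_CUBIC)[:,:,::-1])
m=mask(im,"red",(290,110,360,185));k=big(m);print(cv2.minAreaRect(k),cv2.boundingRect(k),cv2.boxPoints(cv2.minAreaRect(k)))
h=cv2.cvtColor(im,cv2.COLOR_RGB2HSV)[110:180,285:360]
print(h[20:56:3,20:62:3,2])
```

```text
((325.68402099609375, 146.58920288085938), (35.4241943359375, 22.193471908569336), 52.4314079284668) (310, 129, 33, 36) [[306.08923 139.31596]
 [323.6803  125.78438]
 [345.2788  153.86244]
 [327.68774 167.39403]]
[[188 131 177 175 168 182 191 177 162 167 125 228 215 138]
 [172 179 177 168 185 197 203 195 170 165 139 181 220 149]
 [170 176 167 188 195 203 209 202 191 163 169 175 215 144]
 [178 167 181 194 199 204 207 206 198 187 159 128 179 142]
 [169 160 180 192 200 202 205 207 204 194 182 137 155 139]
 [165 169 165 184 194 200 203 205 205 200 192 175 181 122]
 [161 168 165 171 186 196 199 203 203 202 197 191 183 129]
 [167 141 170 156 176 188 197 201 201 201 200 195 187 135]
 [139 168 139 164 159 179 190 198 200 200 200 195 182 169]
 [115 137 164 156 164 160 181 192 198 198 193 183 183 193]
 [214 168 158 150 155 159 167 184 193 191 180 182 230 200]
 [234 226 182 104 160 155 112 169 177 176 192 231 233 208]]
```

View pics/c1.png

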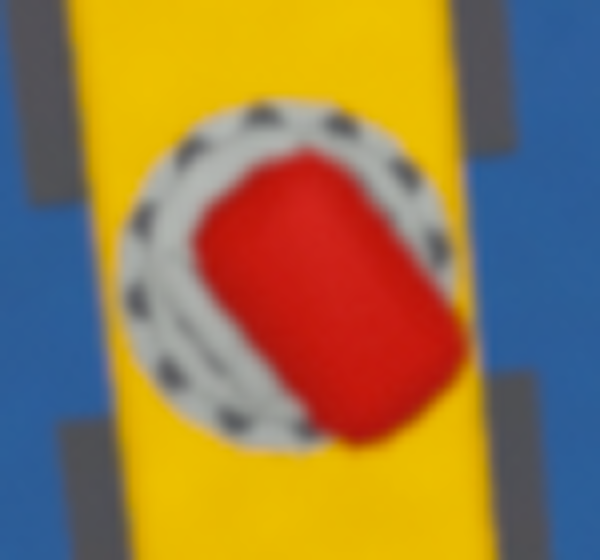

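Run:
```python
from h import *
W=viewer.get_calibration("wrist")
print("head",plane(W,(320.9,144.4),.112),"end",plane(W,(326,146.8),.214))
h=np.array([.6055,-.0815]); 
yaw=np.arctan2(*(plane(W,(323.68,125.78),.21)-plane(W,(306.09,139.32),.21))[1::-1]); print("yaw",yaw)
end=plane(W,(326,146.8),.214)[:2]; p=(plane(W,(320.9,144.4),.112)[:2]+end)/2
print(p)
manip.move_pose([*p,.29],down(yaw)); print(manip.current_q(),manip.current_force(),manip.current_wrist_torque())
manip.servo_line([*p,.172],vel=.1)
print(manip.current_force(),manip.current_wrist_torque())
effector.close(30); manip.sleep(.2)
print(manip.current_clock(),manip.current_finger_gap(),manip.current_force(),manip.current_wrist_torque(),manip.current_q(),manip.current_tool_pos())
np.save("grasp.npy",[*p,yaw])
cv2.imwrite("pics/w2.png",viewer.get_image("wrist")[:,:,::-1])
```

```text
head [ 0.60653821 -0.0804766   0.112     ] end [ 0.60891103 -0.0836139   0.214     ]
yaw 0.6275661180769053
[ 0.60772462 -0.08204525]
[ 0.83437338  0.5618248  -1.07669803  1.56063828  0.50671601  1.32425332
  0.31783741] [-0.14227793 -0.51662308  0.09431036] [-0.04083182 -0.13723566 -0.01145132]
[0.64345795 0.12557541 0.76554108] [ 0.00047234 -0.19707719  0.03740129]
5.9833 0.013799504012414034 [ 2.44029451  1.12447642 -2.67985183] [ 0.30226286 -0.91807443  0.08072691] [ 0.78386843  0.67177786 -0.99585365  1.68541823  0.61520644  1.12984443
  0.24011461] [ 0.60820312 -0.08171049  0.17206866]
```

View pics/w2.png

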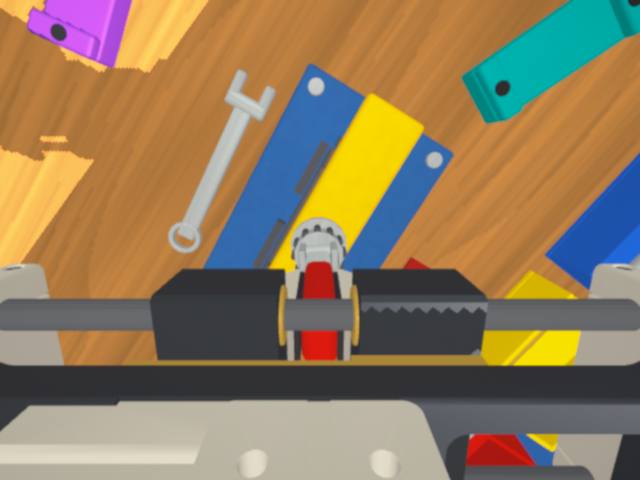

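The jaws hold the red grip squarely at (320,310), gap 13.8 mm, just below the knurled head at (318,245) in the picture. The lever offset matches bolt x ≈ (0.61,-0.79). I'll start turning in small steps.

```bash
cat > turn.py <<'E'
from h import *
def yawnow():
    v=R.from_quat(manip.current_tcp_rot()).apply([1,0,0]); return np.arctan2(v[1],v[0])
def step(d,rec=True):
    """turn clockwise by d, follow the 12 mm/turn descent, ease lateral force"""
    q=np.array(manip.current_q()); p=np.array(manip.current_tool_pos()); F=np.array(manip.current_force())
    p[:2]+=np.clip(F[:2]*1.5e-4,-.001,.001); p[2]-=d*.012/(2*np.pi)
    qn=np.array(manip.solve_ik(p,manip.current_tcp_rot()))
    if abs(qn-q).max()>.1: qn=q
    qn[6]-=d
    manip.movej(qn); manip.sleep(.1)
    F=manip.current_force(); M=manip.current_wrist_torque()[2]
    print("t%.2f q7 %.3f yaw %.3f Mz %.3f F %s p %s"%(manip.current_clock(),manip.current_q()[6],yawnow(),M,np.round(F,1),np.round(np.array(manip.current_tool_pos())*1e3,1)))
    return M
E
python3 - <<'E'
from turn import *
for i in range(5):
    M=step(.2)
    if M>.33: break
E
```

```text
t6.44 q7 0.043 yaw 0.431 Mz 0.099 F [-2.6 -0.6  1.9] p [608.  -81.9 171.6]
t6.85 q7 -0.153 yaw 0.235 Mz 0.172 F [-1.7 -0.2  1.6] p [607.4 -82.1 171.2]
t7.26 q7 -0.349 yaw 0.040 Mz 0.116 F [-3.2 -0.9  3. ] p [606.9 -82.2 170.9]
t7.67 q7 -0.546 yaw -0.156 Mz 0.176 F [-2.   0.9  2.4] p [606.3 -82.2 170.5]
t8.07 q7 -0.742 yaw -0.351 Mz 0.177 F [-4.   0.3  3.5] p [605.9 -82.1 170.1]
```

Run:
```python
from turn import *
for i in range(8):
    M=step(.2)
    if M>.29: break
```

```text
t8.48 q7 -0.939 yaw -0.547 Mz 0.162 F [-2.7  1.1  3.8] p [605.3 -81.8 169.7]
t8.89 q7 -1.135 yaw -0.742 Mz 0.187 F [-3.1  0.8  3. ] p [604.8 -81.5 169.3]
t9.30 q7 -1.332 yaw -0.937 Mz 0.189 F [-3.7  1.1  4.7] p [604.5 -81.1 169.1]
t9.71 q7 -1.528 yaw -1.132 Mz 0.267 F [-2.7  1.3  4.9] p [604.1 -80.7 168.9]
t10.12 q7 -1.726 yaw -1.329 Mz 0.334 F [-4.1  1.1  4.9] p [603.9 -80.2 168.7]
```

Run:
```python
from turn import *
for i in range(3):
    M=step(.108)
    if M>.46: break
for i in range(4):
    manip.sleep(.1); print(round(manip.current_wrist_torque()[2],3))
```

```text
t10.47 q7 -1.831 yaw -1.433 Mz 0.392 F [-0.7  1.5  3.7] p [603.7 -79.9 168.6]
t10.82 q7 -1.937 yaw -1.537 Mz 0.447 F [-2.7  0.2  4.5] p [603.7 -79.6 168.5]
t11.17 q7 -2.042 yaw -1.642 Mz 0.511 F [0.2 2.3 4.5] p [603.6 -79.4 168.4]
0.479
0.504
0.499
0.502
```

Readings fit a slope of 0.44 N m/rad from touch at tool yaw ≈ -0.92. Allowing for sleeve twist, the bolt is now about 0.62 rad past touch at 0.50 N m, which is snug. I'll release, rise and look.

Run:
```python
from turn import *
effector.open_jaws(); p=np.array(manip.current_tool_pos())
print(manip.current_clock(),manip.current_finger_gap(),manip.current_force(),manip.current_wrist_torque())
manip.servo_line([p[0],p[1],.26],vel=.15)
manip.servo_line([p[0]-.068,p[1],.27],vel=.15)
W=viewer.get_calibration("wrist");im=viewer.get_image("wrist");np.save("w3.npy",im)
hp=proj(W,[.6055,-.081,.11]);x,y=hp.astype(int);print(manip.current_clock(),hp,W)
m=mask(im,"red",(x-40,y-40,x+40,y+40));k=big(m);r=cv2.minAreaRect(k);b=cv2.boxPoints(r);print(r)
B=np.array([plane(W,u,.205) for u in b]);print(B,B.mean(0))
for i in (0,1): d=B[i+1]-B[i];print(np.linalg.norm(d),np.arctan2(d[1],d[0]))
c=im[max(y-40,0):y+40,x-50:x+50]; cv2.imwrite("pics/c3.png",cv2.resize(c,None,fx=7,fy=7,interpolation=cv2.INTER_CUBIC)[:,:,::-1]); print(x-50,y-40)
```

```text
12.8583 0.09182464279757996 [ 0.27343331  0.64471718 -0.92286193] [-0.01858439  0.00076097 -0.03429738]
14.275 [312.926354   147.55639853] {'vfov': 70.67465364302386, 'cx': 318.31797401961495, 'cy': 238.75992027697328, 'eye': array([ 0.60198287, -0.08586678,  0.42787906]), 'attitude': array([-0.67376114,  0.72806993,  0.09297551, -0.0855316 ])}
((309.73077392578125, 152.6538543701172), (35.693138122558594, 21.1805419921875), 78.69007110595703)
[[ 0.61155626 -0.0722188   0.205     ]
 [ 0.61303826 -0.08548552  0.205     ]
 [ 0.59117125 -0.08828972  0.205     ]
 [ 0.58958443 -0.07469384  0.205     ]] [ 0.60133755 -0.08017197  0.205     ]
0.013349233678962116 -1.4595497001811744
0.022046076108079196 -3.014049972505816
262 107
```

View pics/c3.png

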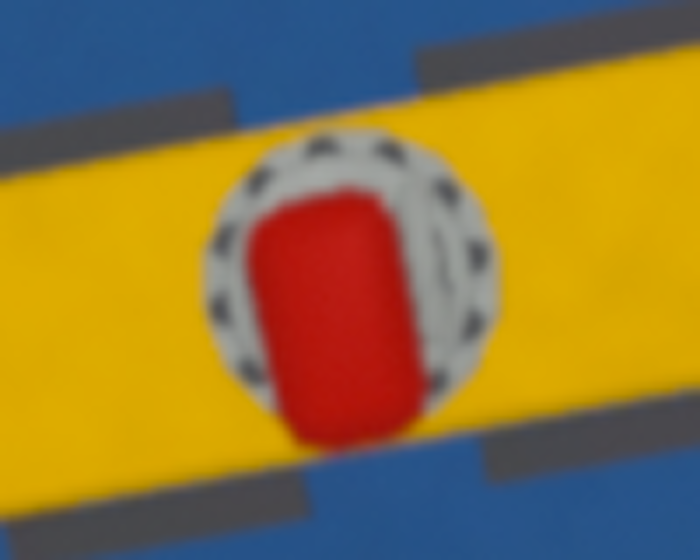

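Two views agree. The head centre gives the axis at about (0.607,-0.081). The lever's yaw is now -3.02, so it turned 2.08 rad, which fits the tool's travel less the sleeve twist. Both times it leans slightly along the same rotated direction, so +x ≈ (-0.99,-0.12). I'll fold that way by pushing with closed fingers along the arc.

```bash
cat > fold.py <<'E'
from turn import *
A=np.array([.607,-.0807]); zp=.125; a=-3.02; ex=np.array([np.cos(a),np.sin(a)]); o=down(a+np.pi/2)
def P(xp,z): return [*(A+ex*xp),z]
def arc(th,r=.060):
    u=np.array([np.sin(th),np.cos(th)]);n=np.array([-np.cos(th),np.sin(th)])
    c=r*u+.011*n; return P(c[0]-.0095,zp+c[1])
def rd(l):
    print(l,"t%.2f F %s M %s p %s"%(manip.current_clock(),np.round(manip.current_force(),1),np.round(manip.current_wrist_torque(),2),np.round(manip.current_tool_pos(),4)))
E
python3 - <<'E'
from fold import *
effector.close(20)
manip.move_pose(P(-.06,.27),o)
manip.servo_line(P(-.045,arc(0)[2]),vel=.12); rd("start")
manip.servo_line(arc(0),vel=.08); rd(0)
for d in range(8,57,8):
    manip.servo_line(arc(np.radians(d)),vel=.06); rd(d)
    if np.linalg.norm(manip.current_force())>18: break
E
```

```text
start t17.18 F [0.  0.5 0.7] M [0.06 0.02 0.02] p [ 0.6522 -0.0752  0.186 ]
0 t17.63 F [-0.4 -0.2  0.3] M [ 0.05  0.   -0.01] p [ 0.6278 -0.0785  0.1856]
8 t17.93 F [ 1.7  0.4 -0.2] M [ 0.01 -0.52  0.02] p [ 0.6194 -0.0792  0.1863]
16 t18.22 F [1.5 0.4 1. ] M [ 0.05 -0.43 -0.06] p [ 0.6106 -0.0803  0.1859]
24 t18.51 F [2.1 0.  0.2] M [-0.04 -0.44  0.01] p [ 0.602  -0.0814  0.1843]
32 t18.80 F [ 2.1 -0.2  0.1] M [-0.05 -0.46  0.  ] p [ 0.5938 -0.0824  0.1815]
40 t19.09 F [ 1.6  1.1 -0.3] M [ 0.   -0.46  0.01] p [ 0.5861 -0.0833  0.1779]
48 t19.38 F [ 2.2 -0.2  0.7] M [ 0.02 -0.41  0.05] p [ 0.5789 -0.0841  0.1731]
56 t19.68 F [0.9 0.5 0.7] M [ 0.04 -0.34 -0.02] p [ 0.5723 -0.0849  0.1672]
```

Run:
```python
from fold import *
for d in range(64,89,8):
    manip.servo_line(arc(np.radians(d)),vel=.06); rd(d)
p=np.array(manip.current_tool_pos())
for i in range(12):
    p[2]-=.0015; manip.servo_line(p,vel=.03); rd(i)
    if manip.current_force()[2]>12: break
```

```text
64 t19.97 F [0.1 0.1 0.7] M [ 0.03 -0.18  0.  ] p [ 0.5669 -0.0856  0.1607]
72 t20.26 F [ 0.8  0.1 -0.2] M [ 0.03 -0.04 -0.02] p [ 0.5624 -0.0861  0.1535]
80 t20.55 F [0.5 0.2 0.2] M [-0.01  0.   -0.03] p [ 0.559  -0.0865  0.1458]
88 t20.84 F [-5.5 -0.7 18.9] M [-0.2   0.97  0.01] p [ 0.5584 -0.0867  0.1405]
0 t21.09 F [-6.5 -0.6 16.7] M [-0.15  1.2   0.01] p [ 0.5584 -0.0867  0.1408]
```

Run:
```python
from fold import *
p=np.array(manip.current_tool_pos());manip.servo_line([p[0],p[1],.150],vel=.1);rd("up")
im=viewer.get_image("wrist");s=viewer.get_image("scene")
s2=cv2.resize(s[160:290,200:370],None,fx=3,fy=3,interpolation=cv2.INTER_CUBIC)
w=cv2.resize(im[0:400,120:520],(390,390))
cv2.imwrite("pics/f1.png",np.hstack([w,s2[:390,:410]])[:,:,::-1])
```

```text
up t21.35 F [ 0.4 -0.2 -0.4] M [ 0.01  0.03 -0.02] p [ 0.5586 -0.0869  0.1502]
```

View pics/f1.png

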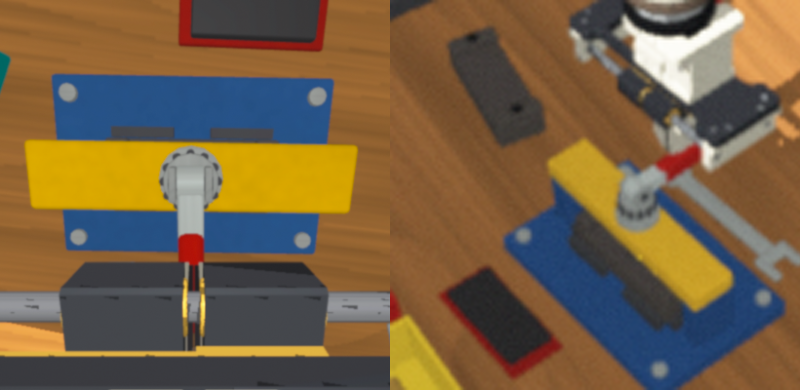

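The lever is folded toward the robot: head at (190,178) and red grip at (190,248) in the left crop. It seems flat, and the stiff contact at z = 0.1405 fits that. I'll retreat and check its height in two views.

Run:
```python
from fold import *
p=np.array(manip.current_tool_pos());manip.servo_line([p[0],p[1],.28],vel=.15)
manip.move_pose([.44,-.10,.33],o)
T,S,W=[viewer.get_calibration(n) for n in("top","scene","wrist")]
it,s,w=[viewer.get_image(n) for n in("top","scene","wrist")]
ht=proj(T,[.55,-.086,.13]).astype(int);hs=proj(S,[.55,-.086,.13]).astype(int);hw=proj(W,[.55,-.086,.13]).astype(int);print(ht,hs,hw)
bx=lambda h,r:(max(h[0]-r,0),max(h[1]-r,0),h[0]+r,h[1]+r)
C={}
for n,im,h,r in(("t",it,ht,18),("s",s,hs,20),("w",w,hw,70)):
    try: k=big(mask(im,"red",bx(h,r)));C[n]=cv2.minAreaRect(k);print(n,C[n])
    except ValueError: print(n,"none")
if "t" in C and "s" in C: print(tri(T,C["t"][0],S,C["s"][0]))
if "w" in C and "s" in C: print(tri(W,C["w"][0],S,C["s"][0]))
x,y=hw
a=cv2.resize(s[180:280,215:345],(520,400),interpolation=cv2.INTER_CUBIC)
b=cv2.resize(w[max(y-120,0):y+120,max(x-80,0):x+80],(267,400))
cv2.imwrite("pics/f2.png",np.hstack([b,a])[:,:,::-1])
```

```text
[361 228] [297 211] [315 104]
t ((361.5, 223.0), (14.0, 7.0), 90.0)
s ((298.4264831542969, 211.4558563232422), (7.669650077819824, 20.32457160949707), 57.528804779052734)
w ((318.0, 103.5), (65.0, 14.0), 90.0)
(array([ 0.55726431, -0.08144221,  0.14176413]), np.float64(0.010458151664258815))
(array([ 0.55012623, -0.0868635 ,  0.13037608]), np.float64(0.0035769017890339137))
```

View pics/f2.png

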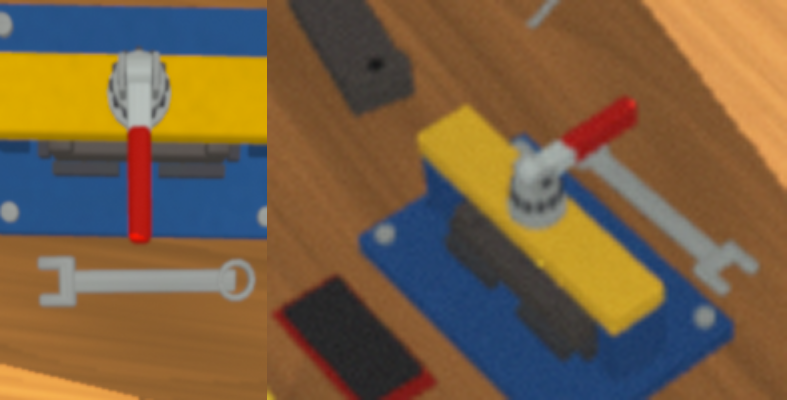

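Both views show the lever lying out over the plate. Its grip centre triangulates to z ≈ 0.130, near the pivot height. I'll press once more near the lever's end: if the contact height matches the earlier 0.1405, it is flat.

Run:
```python
from fold import *
manip.move_pose(P(.072,.20),o); manip.servo_line(P(.072,.146),vel=.1); rd("above")
z=.146
while z>.130:
    z-=.001; manip.servo_line(P(.072,z),vel=.03); f=manip.current_force()[2]; rd("c%.3f"%z)
    if f>14: break
manip.servo_line(P(.072,.22),vel=.15)
manip.move_pose([.44,-.10,.36],o); rd("away")
S,W=[viewer.get_calibration(n) for n in("scene","wrist")]
s,w=[viewer.get_image(n) for n in("scene","wrist")]
for n,c,im,r in(("s",S,s,20),("w",W,w,70)):
    x,y=proj(c,[.55,-.086,.13]).astype(int)
    b=cv2.minAreaRect(big(mask(im,"red",(max(x-r,0),max(y-r,0),x+r,y+r))));print(n,b)
    for th in(1.57,1.4,1.2):
        print(th,[proj(c,P(np.sin(th)*q,.1295+np.cos(th)*q)).round(1) for q in(.025,.055,.085)])
```

```text
above t24.71 F [ 1.3 -0.4  0.5] M [ 0.02  0.03 -0.02] p [ 0.5358 -0.0894  0.1463]
c0.145 t24.96 F [-0.3 -0.3 -0.5] M [ 0.09 -0.   -0.05] p [ 0.5359 -0.0894  0.1455]
c0.144 t25.21 F [ 0.2 -0.6  0.3] M [ 0.04  0.05 -0.04] p [ 0.5355 -0.0895  0.144 ]
c0.143 t25.46 F [-0.5 -0.4  0.3] M [ 0.02 -0.03 -0.02] p [ 0.5355 -0.0895  0.1429]
c0.142 t25.71 F [-0.  -0.4 -0.5] M [ 0.04 -0.06 -0.02] p [ 0.5357 -0.0894  0.1421]
c0.141 t25.96 F [-1.4 -1.   4.7] M [-0.02  0.33 -0.02] p [ 0.5356 -0.0894  0.1414]
c0.140 t26.21 F [-3.1  0.1  8.2] M [-0.04  0.63  0.04] p [ 0.5356 -0.0894  0.1408]
c0.139 t26.46 F [-3.9  0.  12.9] M [-0.1   1.01  0.02] p [ 0.5356 -0.0895  0.1402]
c0.138 t26.71 F [-5.8 -0.7 16.4] M [-0.12  1.36  0.02] p [ 0.5356 -0.0895  0.1396]
away t28.12 F [-0.1 -0.7 -0.1] M [-0.02  0.02 -0.03] p [ 0.4396 -0.101   0.3591]
s ((298.4230651855469, 211.3845977783203), (7.765803337097168, 20.246559143066406), 56.3099365234375)
1.57 [array([288.2, 217.6]), array([296.9, 211.9]), array([305.5, 206.2])]
1.4 [array([288. , 216.6]), array([296.6, 209.6]), array([305.1, 202.8])]
1.2 [array([287.6, 215.6]), array([295.6, 207.5]), array([303.6, 199.4])]
w ((317.5, 105.5), (59.0, 13.0), 90.0)
1.57 [array([317.6,  75.1]), array([317.7, 105.6]), array([317.8, 134.8])]
1.4 [array([317.6,  73.9]), array([317.7, 103.6]), array([317.8, 132.9])]
1.2 [array([317.5,  71.4]), array([317.6,  99.1]), array([317.8, 127.4])]
```

Run:
```python
from bench import manip
manip.hand_in(); print(manip.current_clock())
```

```text
the job is handed in; nothing more can be done
the job is handed in; nothing more can be done
```

The bolt is snug on the bracket, the lever is folded flat, and the job is handed in at about 28 s on the robot's clock. No verdict was reported.

- **Snug:** I gripped the red lever and turned it 2.27 rad clockwise at the tool. The free moment was about 0.18 N m, and it began to climb at a tool yaw of about -0.92. I stopped at 0.50 N m, roughly 0.62 rad past touching after allowing for the sleeve's twist. After letting go, the wrist camera showed the lever had turned 2.08 rad, so the jaws had not slipped noticeably.
- **Fold:** I pushed the lever down with closed fingers, then pressed near its end with about 16 N. It met a firm stop at z ≈ 0.141, the same height as nearer the pivot. Its slope in the scene view is 33.7°, against 33.4° expected when flat, and its heading was unchanged.
- **End state:** The arm was clear and touching nothing, and I moved nothing else on the bench.

**Checks that disagreed:**
- The folding force fell to almost nothing past about 64°, before the flat stop. I put this down to the lever passing over its locking point.
- One top-and-scene position of the folded grip was about 10 mm inconsistent, probably because the gripper hid part of it. The wrist-and-scene pair, good to 3.6 mm, agreed with a flat lever.

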